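# Reset the accessory tray divider and pack the clamp bracket

### The job

First slide the tray's blue divider along so that the short bay becomes long enough for the yellow bracket to lie lengthwise, while the aluminium rail stays lying flat in the long bay. Then lift the bracket out of its white cradle, stand it upright on the grey pad and let go, take it again across its sides, and set it gently (not dropped) on the floor of the short bay, in line with the tray. Leave the other things on the table where they are.

Things in the scene. Friction and masses are not known exactly. Their poses are not given: they have to be found in the camera images.
- tray: Open white tray fixed to the table, 132 x 272 mm outside, rim 50 mm high, walls 4 mm, floor 5 mm thick. Origin: centre of its underside. y runs along its length, x across, z up. Inside 124 mm wide (x) and 264 mm long (y -132 to +132). The divider crosses it: the short bay is at the +y end, the long bay, with the rail, at the -y end.
- divider (a joint): Blue divider, 6 mm thick, 48 mm high, slides along the tray (2 N friction) and stays put. Value: clear length of the short bay in m, from the end wall at tray y = +132 mm; grows as the divider moves towards tray -y. Starts at 0.014 to 0.032. With the rail (180 mm) against the -y wall at most 0.078 is left. The divider may push the loose rail along.
- divider_tab (a point): Centre of the red grip tab on the divider's top: 30 mm along tray x, 12 mm thick along tray y (pinch it this way, from above), 24 mm tall, from 48 to 72 mm above the table; this point is 60 mm above it. Moves with the divider: tray x = 0, tray y = 129 mm minus the joint value.
- rail_center (a point): Centre of the aluminium rail lying loose in the tray's long bay, 28 x 180 x 25 mm (x, y, z), its length along its own y, roughly along the tray; 0.25 kg. It need not be lifted, and may shift along its bay.
- cradle: White fixed cradle. Origin: centre of its underside. Base 6 mm thick, 54 mm (x) by 58 mm (y); two side walls, 8 mm thick, 54 mm long in x, 42 mm apart in y, up to 46 mm above the table. Open at both x ends. The bracket sits between the walls on the base, so there it can only be pinched by its two ends.
- bracket_center (a point): Centre (half-way up) of the yellow clamp bracket, a block 58 mm long (x), 36 mm wide (y), 40 mm high (z), 0.2 kg. Starts in the cradle, its length along the cradle's x, ends 2 mm proud of the cradle walls, top level with them. In the short bay its x lies along the tray's y (either way round): no room for fingers at its ends there, so it is pinched across its width.
- pad: Grey pad fixed to the table, 100 mm (x) by 120 mm (y), 4 mm thick, for setting the bracket down. Origin: centre of its underside, on the table.
- knob_a_center (a point): Loose black ball knob, 28 mm across, 38 mm high; leave it. Point 20 mm above its foot.
- knob_b_center (a point): A second such black ball knob; leave it.
- stand_center (a point): Loose small stand: grey round foot 64 mm across, steel post and black ball, 88 mm high; leave it. Point 40 mm above its foot.
- pack_center (a point): White and green plastic pack, 110 x 190 x 62 mm; leave it. Point 30 mm above its underside.
- spray_center (a point): Clear bottle with blue cap, 60 mm across, 160 mm high; leave it. Point half-way up.
- driver_grip (a point): Screwdriver lying on the table, 190 mm long; leave it. Point at the middle of its handle.
- marker_center (a point): Black and blue marker, 16 x 130 x 14 mm, lying; leave it. Point at its centre.
Things that resemble listed ones, but are neither listed nor needed, are in the scene too. Of the things like the part that bears bracket_center, leave any that is green, orange or turquoise; of the rest the smaller one is meant.

How it is judged:
By the outcome, as a careful person would: the job done as asked, in the order asked, and still so for the second after the job is handed in, with the robot touching nothing.
It also fails if it takes over 59 s, if anything falls off the work surface, if the arm or the gripper's body presses on something with over 40 N, if the wrist force passes 120 N, or if a joint passes its speed limit or range.

### The arm

A 6-joint arm with a two-finger parallel gripper is mounted at the origin on the work surface. World frame = base frame: x ahead of the robot, y to its left, z up, the work surface at z = 0. Lengths are in m, angles in rad, forces in N, time in s.
With the tool pointing down it reaches from about 0.375 to 0.975 m from the base axis. Payload 3.8 kg.
Tool frame: the origin (TCP) lies at the very end of the fingers, on their centre line; the grasp point (between the pads) lies 19 mm behind it; z points along the fingers, y is the direction in which the jaws open and shut (so a half turn about z gives the same grasp; the last joint's range is limited). The gripper opens to 85 mm and grips with 20 to 120 N. Pads are 22 mm wide; open, the fingers measure 114 mm over their backs; the gripper's body (76 mm by 85 mm) begins 54 mm behind the grasp point. The pads swing forward as they close: fully open they stand 13 mm farther back than shut.
Start: joints at [1.237, 0.264, 1.604, -0, 1.274, -0.037], TCP at [0.197, 0.645, 0.231] pointing down, gripper open.
Joint ranges: [-2.63, 2.63], [-0.94, 2.18], [0.31, 2.57], [-1.31, 4.45], [0, 2.66], [-2.55, 2.55]. Speed limits (rad/s): [2.57, 2.57, 3.14, 3.14, 3.14, 3.14].

### API

Orientations are given as a rotation vector (axis times angle).
In Python, from workcell import read_state, read_camera, camera_info, finish_job gives the robot as it stands. The module is installed in compiled form; this text tells all that it offers.
- The arm moves only by the tool play_rows, never from a script. Its argument "motion" is a list of rows, each a list of 5 numbers: the shift along the tool's x, y, z in units of 1000 mm (1.0 is 1000 mm), then the turn about the tool's z in units of 2 pi rad (1.0 is 2 pi rad), then the finger opening in mm, from 0 to 85.4. A call has 1 to 5 rows; each row shifts and turns the commanded pose from where the row before left it, along the tool's axes as they then stand; what a row does not reach is not made up. A row lasts 1/8 s, in which the tool goes at most 62.5 mm and 10.7 degrees, less where a joint would pass 70% of its speed; a pose out of reach is approached as far as the arm can. A call with a number of a shift or a turn outside -1 to 1 is refused whole. A call with a gripper value outside its range is refused whole. The fingers move at their own pace and stop on an object; "squeeze" is the grip in N (left out, the last holds). Time passes only in rows, so rows that do not move let the fingers close. It gives the time, the measured TCP pose, the force and the opening at its end, in the units of the state.
- read_state(): the state, without advancing time (a new reading comes with each control period).
- read_camera(name): name is "side" or "top" or "wrist"; returns the picture (420x560x3 uint8, red, green, blue); there is no depth.
- camera_info(name): a dict with "intrinsics" (3x3 intrinsics, pixels), "pose" (4x4, takes a point from camera to world coordinates). Camera axes: x right, y down, z forward; pixel columns grow to the right and rows downward; lengths in m; the calibration is good to about 2 mm. The wrist camera is an equidistant fisheye: a pixel r from the principal point sees the ray r / f radians off the axis. A picture is of the moment at which its call begins: read the wrist's pose just before it. camera_info takes no time and is no camera call; for the wrist camera it gives the pose at the moment of the call.
- finish_job(): hands the job in, once; it reports no verdict.
The state is a dict: "time": time; "q": joint angles; "joint_vel": joint speeds; "joint_torque": joint torques, N m; "tool_pos": TCP position; "tcp_rot": TCP orientation; "wrist_force": force on the tool from outside, world axes, zero at the start; "torque": the same for the moment, N m; "width": opening from 0.0 (shut) to 1.0 (fully open).
Only numpy, scipy, OpenCV 4.12 (cv2) and the standard library are available. Lean on these libraries where they do the work, as an engineer would, in place of code of your own. Each camera call takes 0.05 s, during which the arm holds its last target. There are 200 camera calls.

## Working session

There is one attempt and no reset: what is moved stays moved. The work goes in short steps, Python scripts to look and compute and a tool call to move; the robot and the scene stay as the last step left them, time stands still between calls to the robot, and variables do not carry over. Pictures are saved under pics/ and viewed, about 8 in all and at most 12, crops included, and the job is handed in when it is done.

Besides the shell and the picture viewer there is one more tool, called in YAML: its name, and indented under it one key for each argument. play_rows: Moves the arm, as the interface text tells. Shifts and turns lie within -1 to 1; 1 stands for 1000 mm of shift or 2 pi rad of turn. Its arguments: {"type":"object","properties":{"motion":{"type":"array","items":{"type":"array","items":{"type":"number"}}},"squeeze":{"type":"number"}},"required":["motion"]}

```bash
mkdir -p pics
cat > h.py <<'E'
import numpy as np, cv2
from workcell import *
from scipy.spatial.transform import Rotation as R
def shot(n,f):
    im=read_camera(n); cv2.imwrite('pics/'+f,im[:,:,::-1]); return im
def ray(n,u,v,info=None):
    i=info or camera_info(n); K=np.array(i['intrinsics']);P=np.array(i['pose'])
    if n=='wrist':
        x=(u-K[0,2])/K[0,0]; y=(v-K[1,2])/K[1,1]; r=np.hypot(x,y)+1e-12
        d=np.array([x/r*np.sin(r),y/r*np.sin(r),np.cos(r)])
    else: d=np.linalg.inv(K)@[u,v,1]
    return P[:3,3],P[:3,:3]@d
def onz(n,u,v,z,info=None):
    o,d=ray(n,u,v,info); return o+d*(z-o[2])/d[2]
E
python3 - <<'E'
from h import *
s=read_state(); print(s)
a=shot('top','top0.png'); b=shot('side','side0.png')
for n in ('top','side','wrist'): print(n,camera_info(n))
E
```

```text
{'time': 0.0, 'q': array([ 1.23709583e+00,  2.64778582e-01,  1.60539290e+00,  6.26856664e-06,
        1.27366923e+00, -3.68934282e-02]), 'joint_vel': array([-0.00023012, -0.00114693,  0.00051302, -0.00106965, -0.00154163,
        0.00051318]), 'joint_torque': array([-1.21344932e-03, -5.15108049e+01, -3.67312753e+01,  1.35652235e-04,
        1.28166599e-02, -1.26613438e-05]), 'tool_pos': array([0.19717227, 0.6447965 , 0.22993467]), 'tcp_rot': array([-0.46445448, -3.10664372,  0.0034686 ]), 'wrist_force': array([ 0.41759333,  0.07585785, -0.52244584]), 'torque': array([-0.02258893, -0.03588726,  0.01565427]), 'width': 1.003128325867693}
top {'intrinsics': array([[409.0567069 ,   0.        , 276.72959131],
       [  0.        , 409.0567069 , 204.85518158],
       [  0.        ,   0.        ,   1.        ]]), 'pose': array([[-0.00799961, -0.99155514,  0.12943885,  0.42038074],
       [-0.99978514,  0.00545545, -0.01999794,  0.03912385],
       [ 0.01912291, -0.12957102, -0.99138573,  1.11635656],
       [ 0.        ,  0.        ,  0.        ,  1.        ]])}
side {'intrinsics': array([[442.70880554,   0.        , 281.12397902],
       [  0.        , 442.70880554, 211.54093241],
       [  0.        ,   0.        ,   1.        ]]), 'pose': array([[ 0.97735162, -0.12888084,  0.16784975,  0.34266326],
       [-0.21125931, -0.54779419,  0.80950048, -0.9880663 ],
       [-0.01238198, -0.82662643, -0.56261481,  0.77112385],
       [ 0.        ,  0.        ,  0.        ,  1.        ]])}
wrist {'intrinsics': array([[325.1922621 ,   0.        , 278.73144764],
       [  0.        , 325.1922621 , 210.68632698],
       [  0.        ,   0.        ,   1.        ]]), 'pose': array([[ 0.29094646,  0.90472872,  0.31115285,  0.11817296],
       [ 0.95673699, -0.27440847, -0.09671777,  0.67019735],
       [-0.00212037,  0.32583114, -0.9454256 ,  0.37309608],
       [ 0.        ,  0.        ,  0.        ,  1.        ]])}
```

View pics/top0.png

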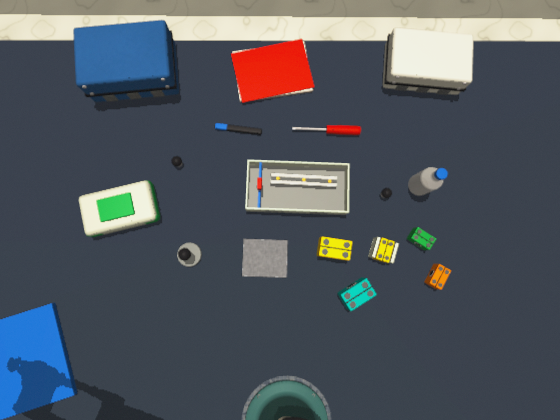

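View pics/side0.png

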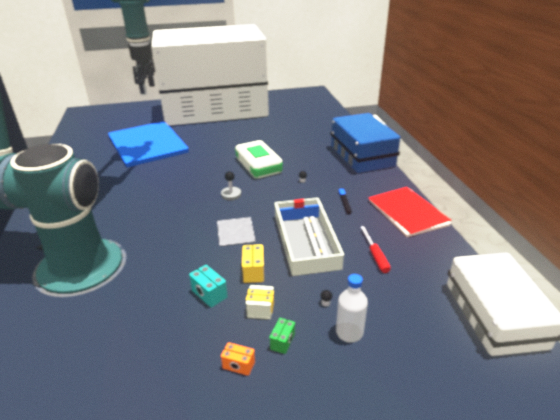

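The top view shows the tray at (247–350, 161–213) with the red tab at (260,183) and the rail at (304,180). The pad is at (265,258). The small yellow bracket in the white cradle is at (384,250), and the bigger yellow decoy is at (336,248).

```bash
cat > m.py <<'E'
from h import *
im=cv2.imread('pics/top0.png'); hsv=cv2.cvtColor(im,cv2.COLOR_BGR2HSV)
def blob(mask,box):
    x0,y0,x1,y1=box; m=np.zeros(mask.shape,np.uint8); m[y0:y1,x0:x1]=mask[y0:y1,x0:x1]
    c=max(cv2.findContours(m,cv2.RETR_EXTERNAL,cv2.CHAIN_APPROX_NONE)[0],key=cv2.contourArea)
    return c
def rep(name,mask,box,z):
    c=blob(mask,box); w=np.array([onz('top',u,v,z)[:2] for u,v in c[:,0]+0.0],np.float32)
    r=cv2.minAreaRect(w*1000); print(name,np.round(r[0],1),np.round(r[1],1),round(r[2],1), cv2.boundingRect(c)); print(np.round(cv2.boxPoints(r)).tolist())
H,S,V=cv2.split(hsv)
rep('tray',cv2.inRange(hsv,(0,0,70),(180,255,255)),(235,150,362,225),.05)
rep('pad',cv2.inRange(hsv,(0,0,55),(180,255,255)),(232,230,298,286),.004)
rep('cradle+bracket',cv2.inRange(hsv,(0,0,80),(180,255,255)),(366,230,404,270),.046)
rep('yellow',cv2.inRange(hsv,(20,120,80),(35,255,255)),(366,230,404,270),.046)
rep('tab',cv2.inRange(hsv,(0,150,80),(10,255,255))|cv2.inRange(hsv,(170,150,80),(180,255,255)),(250,172,272,196),.072)
cr=lambda a,b,c,d:cv2.resize(im[b:d,a:c],None,fx=4,fy=4,interpolation=cv2.INTER_CUBIC)
cv2.imwrite('pics/c0.png',np.vstack([cr(225,150,415,215),cr(225,215,415,280)]))
E
python3 m.py
```

```text
tray [607.8 -40.8] [338.  199.3] 89.8 (235, 150, 127, 75)
[[508.0, -210.0], [707.0, -210.0], [708.0, 128.0], [509.0, 128.0]]
pad [423.2  50.9] [176.7 147.3] 89.6 (232, 230, 66, 56)
[[349.0, -37.0], [496.0, -38.0], [497.0, 139.0], [350.0, 140.0]]
cradle+bracket [ 441.1 -261.6] [73.7 61.4] 72.8 (368, 236, 32, 28)
[[401.0, -288.0], [460.0, -306.0], [481.0, -235.0], [423.0, -217.0]]
yellow [ 440.5 -262.3] [43.1 61.4] 71.5 (373, 237, 22, 26)
[[405.0, -273.0], [463.0, -292.0], [476.0, -252.0], [418.0, -232.0]]
tab [612.8  63.6] [10.4 28.9] 89.8 (257, 178, 5, 12)
[[598.0, 58.0], [627.0, 58.0], [627.0, 69.0], [598.0, 69.0]]
```

View pics/c0.png

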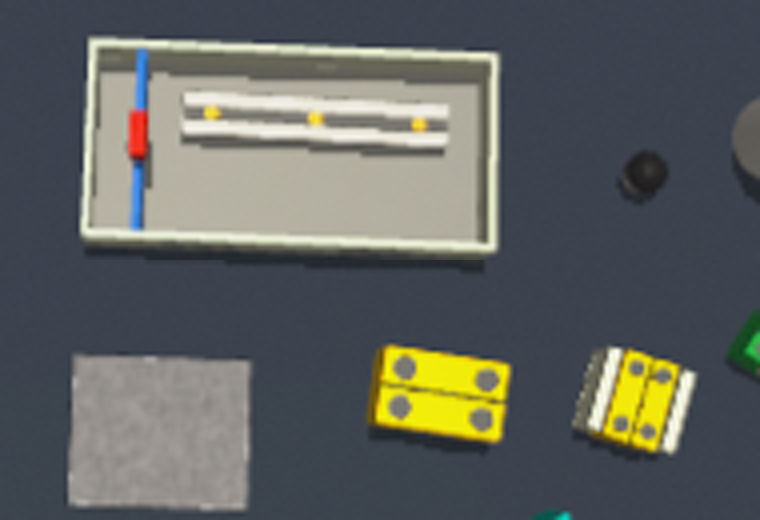

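Run:
```python
from h import *
def q(name,pts,z):
    w=np.array([onz('top',225+u/4-.4,y0+v/4-.4,z)[:2] for u,v in pts for y0 in [150]])*1000
    r=cv2.minAreaRect(w.astype(np.float32)); print(name,w.round(1).tolist(),r, w.mean(0))
q('tray',[(91,38),(499,53),(496,250),(82,239)],.05)
q('pad',[(73,354),(251,361),(247,509),(68,504)],.004)
q('rail',[(185,90),(448,103),(446,151),(182,138)],.03)
print(R.from_rotvec(read_state()['tcp_rot']).as_matrix().round(3))
```

```text
tray [[683.0, 94.9], [671.8, -177.6], [539.3, -171.5], [548.2, 100.7]] ((610.0083618164062, -38.45198059082031), (272.9107971191406, 134.9407196044922), 87.65416717529297) [610.58773499 -38.35580002]
pad [[475.3, 109.2], [469.7, -11.4], [370.7, -7.6], [375.1, 112.3]] ((422.98638916015625, 50.73035430908203), (120.73631286621094, 100.24009704589844), 87.91657257080078) [422.68238453  50.65011507]
rail [[651.7, 32.4], [642.0, -145.8], [609.0, -143.6], [618.7, 34.6]] ((630.3843994140625, -55.600555419921875), (178.93467712402344, 33.06924057006836), 86.87914276123047) [630.37583762 -55.5948662 ]
[[-0.956  0.292 -0.001]
 [ 0.292  0.956 -0.002]
 [ 0.    -0.002 -1.   ]]
```

play_rows:
  motion:
    - [-0.0436,-0.0334,0.004,0,85]
    - [-0.0436,-0.0334,0.004,0,60]
    - [-0.0436,-0.0334,0.004,0,60]
    - [-0.0436,-0.0334,0.004,0,60]
    - [-0.0436,-0.0334,0.004,0,60]
  squeeze: 40

```text
time: 0.72
tool_pos: [0.3576, 0.4203, 0.2107]
tcp_rot: [-0.464, -3.107, 0.001]
wrist_force: [0.2, 0.3, 0.2]
width: 0.706
```

play_rows:
  motion:
    - [-0.0436,-0.0334,0.004,0,60]
    - [-0.0436,-0.0334,0.004,0,60]
    - [-0.0436,-0.0334,0.004,0,60]
    - [-0.0436,-0.0334,0.004,0,60]
    - [-0.0436,-0.0334,0.004,0,60]

```text
time: 1.35
tool_pos: [0.5172, 0.1969, 0.1908]
tcp_rot: [-0.464, -3.107, 0.0]
wrist_force: [0.4, 0.4, -0.5]
width: 0.703
```

play_rows:
  motion:
    - [-0.0436,-0.0334,0.004,0,60]
    - [-0.0436,-0.0334,0.004,0,60]
    - [-0.0436,-0.0334,0.004,0,60]
    - [0,0,0,-0.0207,60]
    - [0,0,0,-0.0207,60]

```text
time: 1.98
tool_pos: [0.6123, 0.0633, 0.1783]
tcp_rot: [-0.054, -3.139, 0.0]
wrist_force: [-0.4, 0.3, 0.3]
width: 0.708
```

play_rows:
  motion:
    - [0,0,0,0,60]
    - [0,0,0,0,60]

```text
time: 2.22
tool_pos: [0.6122, 0.0646, 0.179]
tcp_rot: [-0.061, -3.14, 0.0]
wrist_force: [0.3, -0.7, -1.0]
width: 0.705
```

```bash
cat >> h.py <<'E'
def ang():
    M=R.from_rotvec(read_state()['tcp_rot']).as_matrix(); return np.degrees(np.arctan2(M[1,1],M[0,1])),M
def delta(x,y,z,a):
    t,M=ang(); p=read_state()['tool_pos']; d=M.T@(np.array([x,y,z])/1000-p)
    print('pos',(p*1000).round(1),'ang',t.round(2),'w',round(read_state()['width']*85.4,1),'t',round(read_state()['time'],2),'-> shift mm',(d*1000).round(1),'turn rev',round((t-a)/360,4))
def pix(P,info):
    K=info['intrinsics'];T=np.linalg.inv(info['pose']); c=T[:3,:3]@P+T[:3,3]; th=np.arctan2(np.hypot(c[0],c[1]),c[2]); k=th/np.hypot(c[0],c[1])
    return K[0,0]*c[0]*k+K[0,2],K[1,1]*c[1]*k+K[1,2]
E
python3 - <<'E'
from h import *
i=camera_info('wrist'); im=shot('wrist','w1.png'); delta(613,64,53,87.9)
hsv=cv2.cvtColor(im,cv2.COLOR_RGB2HSV)
m=cv2.inRange(hsv,(0,150,60),(8,255,255))|cv2.inRange(hsv,(172,150,60),(180,255,255))
for c in cv2.findContours(m,0,1)[0]:
    if cv2.contourArea(c)>60:
        w=np.array([onz('wrist',u,v,.072,i)[:2]*1000 for u,v in c[:,0]],np.float32); print(cv2.boundingRect(c),cv2.minAreaRect(w))
print(pix(np.array([.613,.064,.072]),i))
E
```

```text
pos [612.2  64.7 179.1] ang 87.82 w 59.7 t 2.27 -> shift mm [ -0.9  -0.7 126.1] turn rev -0.0002
(77, 306, 47, 21) ((730.06591796875, -134.31143188476562), (66.9930648803711, 27.112289428710938), 88.43779754638672)
(275, 188, 13, 39) ((612.716796875, 67.12052154541016), (9.908313751220703, 32.48237609863281), 87.87287902832031)
(np.float64(277.20873220509486), np.float64(207.83421387779308))
```

View pics/w1.png

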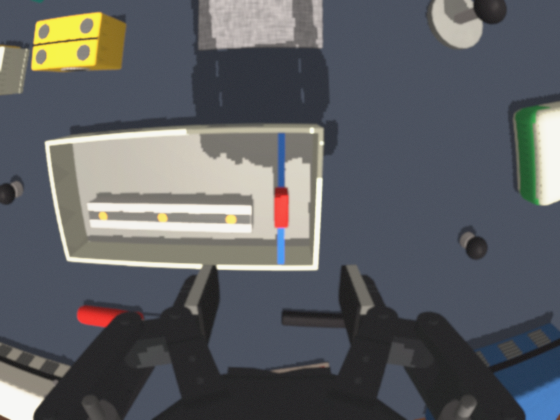

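The wrist view shows the red tab at (281,207), the rail at (170,216) and the pad at (260,22). I'll go down over the tab and pinch it.

play_rows:
  motion:
    - [-0.0005,0.001,0.04,0,40]
    - [0,0,0.04,0,40]
    - [0,0,0.03,0,40]
    - [0,0,0.015,0,40]
    - [0,0,0,0,40]

```text
time: 2.9
tool_pos: [0.6121, 0.0656, 0.0533]
tcp_rot: [-0.058, -3.139, 0.0]
wrist_force: [-0.2, 0.3, 0.9]
width: 0.469
```

play_rows:
  motion:
    - [0,0,0,0,5]
    - [0,0,0,0,5]
    - [0,0,0,0,5]
    - [0,0,0,0,5]

```text
time: 3.4
tool_pos: [0.6146, 0.0657, 0.0563]
tcp_rot: [0.058, 3.138, 0.001]
wrist_force: [0.2, -0.7, 7.0]
width: 0.13
```

```bash
python3 -c "
from h import *
delta(613,64,53,87.9); print(read_state()['wrist_force'])"
```

```text
pos [614.6  65.7  56.3] ang 87.88 w 11.1 t 3.4 -> shift mm [ 1.5 -1.7  3.3] turn rev -0.0001
[ 0.19487132 -0.71976826  7.03089728]
```

play_rows:
  motion:
    - [0,-0.005,0,0,5]
    - [0,-0.01,0,0,5]
    - [0,-0.01,0,0,5]
    - [0,-0.01,0,0,5]
    - [0,-0.007,0,0,5]

```text
time: 4.03
tool_pos: [0.6128, 0.0242, 0.0563]
tcp_rot: [0.059, 3.138, 0.003]
wrist_force: [-1.7, 4.0, 6.1]
width: 0.128
```

play_rows:
  motion:
    - [0,-0.003,0,0,5]
    - [0,0,0,0,5]
    - [0,0,0,0,5]

```text
time: 4.4
tool_pos: [0.6127, 0.0209, 0.0563]
tcp_rot: [0.058, 3.138, 0.001]
wrist_force: [-2.1, 1.1, 6.8]
width: 0.129
```

```bash
python3 -c "
from h import *
delta(613,64,53,87.9); print(read_state()['wrist_force']); shot('top','top1.png'); shot('wrist','w2.png')"
```

```text
pos [612.7  20.9  56.3] ang 87.87 w 11.0 t 4.4 -> shift mm [ 1.3 43.1  3.3] turn rev -0.0001
[-2.06031426  1.10034737  6.8379237 ]
```

View pics/w2.png

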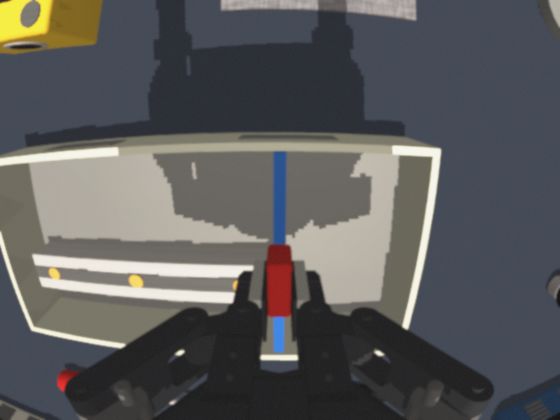

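play_rows:
  motion:
    - [0,0,0,0,30]
    - [0,0,0,0,40]
    - [0,0,-0.03,0,40]
    - [0,0,-0.05,0,40]
    - [0,0,-0.04,0,40]

```text
time: 5.12
tool_pos: [0.6113, 0.0204, 0.1755]
tcp_rot: [0.058, 3.141, -0.0]
wrist_force: [-0.9, -0.5, 0.2]
width: 0.468
```

play_rows:
  motion:
    - [0.023,-0.0413,0,0,85]
    - [0.023,-0.0413,0,0,85]
    - [0.023,-0.0413,0,0,85]
    - [0.023,-0.0413,0,0,85]
    - [0.023,-0.0413,0,0,85]

```text
time: 5.75
tool_pos: [0.4876, -0.1828, 0.174]
tcp_rot: [-0.057, -3.141, 0.0]
wrist_force: [0.5, -0.6, -0.3]
width: 0.99
```

play_rows:
  motion:
    - [0.023,-0.0413,0,0,85]
    - [0.023,-0.0413,0,0,85]
    - [0,0,0,0.0266,85]
    - [0,0,0,0.0266,85]
    - [0,0,0,0.0266,85]

```text
time: 6.38
tool_pos: [0.4392, -0.2627, 0.1738]
tcp_rot: [-0.844, -3.025, -0.0]
wrist_force: [0.2, -0.6, -0.8]
width: 0.994
```

play_rows:
  motion:
    - [0,0,0,0.0266,85]
    - [0,0,0,0.0266,85]
    - [0,0,0,0.0266,85]
    - [0,0,0,0.0266,85]
    - [0,0,0,0.0266,85]

```text
time: 7.0
tool_pos: [0.4394, -0.2624, 0.1738]
tcp_rot: [-1.998, -2.423, 0.0]
wrist_force: [-0.1, -0.5, -0.6]
width: 0.996
```

play_rows:
  motion:
    - [0,0,0,0.0266,85]
    - [0,0,0,0.0266,85]
    - [0,0,0,0.0266,85]
    - [0,0,0,0,85]
    - [0,0,0,0,85]

```text
time: 7.62
tool_pos: [0.4396, -0.2624, 0.174]
tcp_rot: [-2.53, -1.862, 0.0]
wrist_force: [0.6, 0.4, -0.4]
width: 0.99
```

```bash
cat > y.py <<'E'
from h import *
import sys
f,z=sys.argv[1],float(sys.argv[2]); i=camera_info('wrist'); im=shot('wrist',f)
hsv=cv2.cvtColor(im,cv2.COLOR_RGB2HSV)
m=cv2.inRange(hsv,(22,130,150),(35,255,255)); m=cv2.morphologyEx(m,cv2.MORPH_CLOSE,np.ones((9,9)))
for c in cv2.findContours(m,0,1)[0]:
    if cv2.contourArea(c)>300:
        w=np.array([onz('wrist',u,v,z,i)[:2]*1000 for u,v in c[:,0]],np.float32); print(cv2.boundingRect(c),cv2.minAreaRect(w))
E
python3 y.py w3.png .046; python3 -c "
from h import *
delta(441,-262,12,-17.7)"
```

```text
(245, 324, 27, 23) ((373.6908264160156, -399.5420227050781), (28.39053726196289, 24.878114700317383), 58.657264709472656)
(246, 179, 68, 40) ((442.13763427734375, -260.6863098144531), (35.630558013916016, 58.03181457519531), 72.78112030029297)
(199, 0, 76, 104) ((446.1876525878906, -126.179931640625), (88.91719818115234, 52.5772705078125), 80.8179931640625)
pos [ 439.7 -262.4  174.1] ang -17.31 w 85.2 t 7.67 -> shift mm [  0.8   1.1 162.1] turn rev 0.0011
```

View pics/w3.png

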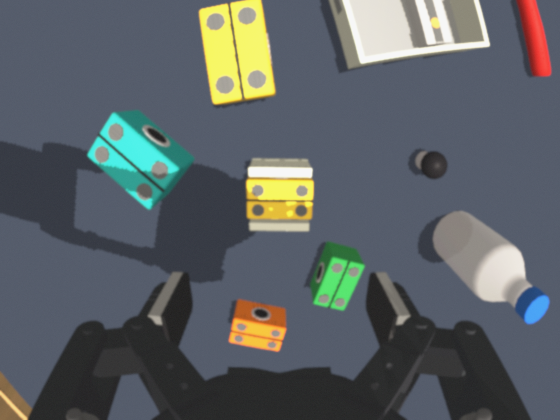

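The wrist view shows the bracket at (280,199), with the cradle walls above and below it. It measures 58 x 36 mm and agrees with the top view. Next I go down and grip its ends.

play_rows:
  motion:
    - [0.0017,0.0015,0.04,0,85]
    - [0,0,0.045,0,85]
    - [0,0,0.04,0,85]
    - [0,0,0.025,0,85]
    - [0,0,0.012,0,85]

```text
time: 8.3
tool_pos: [0.4407, -0.2606, 0.0106]
tcp_rot: [-2.529, -1.859, 0.002]
wrist_force: [1.0, 0.6, -0.1]
width: 1.001
```

play_rows:
  motion:
    - [0,0,0,0,85]
    - [0,0,0,0,50]
    - [0,0,0,0,50]
    - [0,0,0,0,50]
    - [0,0,0,0,50]
  squeeze: 50

```text
time: 8.93
tool_pos: [0.4431, -0.2622, 0.0139]
tcp_rot: [2.53, 1.858, 0.002]
wrist_force: [-0.3, -0.3, 5.1]
width: 0.67
```

```bash
python3 -c "
from h import *
delta(441.7,-261.2,12,-17.3); print(read_state()['wrist_force'])"
```

```text
pos [ 443.1 -262.2   13.9] ang -17.43 w 57.2 t 8.93 -> shift mm [ 0.5 -1.6  1.9] turn rev -0.0004
[-0.30142415 -0.33604432  5.09847775]
```

play_rows:
  motion:
    - [0,0,-0.01,0,50]
    - [0,0,-0.025,0,50]
    - [0,0,-0.04,0,50]
    - [0,0,-0.04,0,50]
    - [0,0,-0.015,0,50]

```text
time: 9.55
tool_pos: [0.443, -0.2621, 0.1452]
tcp_rot: [2.529, 1.856, 0.003]
wrist_force: [0.4, 0.1, -0.4]
width: 0.67
```

play_rows:
  motion:
    - [0.0266,-0.0101,0,0,50]
    - [0.0366,-0.0141,0,0,50]
    - [0.0366,-0.0141,0,0,50]
    - [0.0366,-0.0141,0,0,50]
    - [0.0366,-0.0141,0,0,50]

```text
time: 10.18
tool_pos: [0.4289, -0.0749, 0.1411]
tcp_rot: [-2.532, -1.858, 0.002]
wrist_force: [1.1, 0.7, -1.2]
width: 0.669
```

play_rows:
  motion:
    - [0.0366,-0.0141,0,0,50]
    - [0.0366,-0.0141,0,0,50]
    - [0.0266,-0.0101,0,0,50]
    - [0.02,-0.008,0,0.02,50]
    - [0,0,0,0.0235,50]

```text
time: 10.8
tool_pos: [0.4205, 0.0531, 0.141]
tcp_rot: [-2.763, -1.493, 0.003]
wrist_force: [0.8, -1.0, -2.0]
width: 0.672
```

play_rows:
  motion:
    - [0,0,0,0.0235,50]
    - [0,0,0,0.0235,50]
    - [0,0,0,0.0235,50]
    - [0,0,0,0.0235,50]
    - [0,0,0,0.0235,50]

```text
time: 11.42
tool_pos: [0.4207, 0.0518, 0.141]
tcp_rot: [-3.117, -0.392, 0.004]
wrist_force: [0.1, 0.4, -1.5]
width: 0.672
```

play_rows:
  motion:
    - [0,0,0,0.0235,50]
    - [0,0,0,0.0235,50]
    - [0,0,0,0,50]
    - [0,0,0,0,50]

```text
time: 11.92
tool_pos: [0.4213, 0.0518, 0.1416]
tcp_rot: [3.141, -0.06, -0.002]
wrist_force: [-0.7, 0.7, -1.0]
width: 0.671
```

```bash
python3 -c "
from h import *
delta(423,51,12,-92.1); print(read_state()['wrist_force']);shot('side','side1.png'); im=shot('wrist','w4.png')
a=cv2.imread('pics/side1.png');cv2.imwrite('pics/s1w4.png',np.hstack([cv2.resize(a[150:360,130:410],(400,300)),cv2.resize(cv2.imread('pics/w4.png'),(400,300))]))"
```

```text
pos [421.3  51.8 141.6] ang -92.18 w 57.3 t 11.93 -> shift mm [  1.9   0.7 129.6] turn rev -0.0002
[-0.73372627  0.67109774 -0.98981305]
```

View pics/s1w4.png

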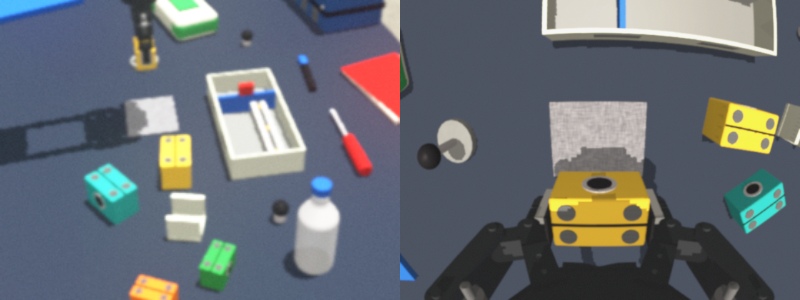

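The bracket is out of the cradle and held level above the pad. I'll lower it gently.

play_rows:
  motion:
    - [0.001,0.0007,0.04,0,50]
    - [0,0,0.04,0,50]
    - [0,0,0.028,0,50]
    - [0,0,0.012,0,50]
    - [0,0,0.004,0,50]

```text
time: 12.65
tool_pos: [0.4228, 0.0511, 0.018]
tcp_rot: [3.141, -0.063, -0.001]
wrist_force: [-0.8, 0.4, -1.1]
width: 0.67
```

play_rows:
  motion:
    - [0,0,0.0015,0,50]
    - [0,0,0.0015,0,50]
    - [0,0,0,0,50]

```text
time: 13.02
tool_pos: [0.4235, 0.0511, 0.016]
tcp_rot: [-3.141, 0.063, -0.002]
wrist_force: [-0.5, 1.2, -1.3]
width: 0.675
```

play_rows:
  motion:
    - [0,0,0.0015,0,50]
    - [0,0,0.001,0,50]
    - [0,0,0.001,0,50]
    - [0,0,0,0,50]

```text
time: 13.52
tool_pos: [0.4229, 0.0511, 0.012]
tcp_rot: [3.141, -0.063, -0.0]
wrist_force: [-2.5, 0.7, 2.7]
width: 0.67
```

play_rows:
  motion:
    - [0,0,0,0,62]
    - [0,0,0,0,75]
    - [0,0,0,0,75]
    - [0,0,-0.02,0,75]
    - [0,0,-0.04,0,75]

```text
time: 14.15
tool_pos: [0.4208, 0.0509, 0.0707]
tcp_rot: [3.141, -0.064, -0.008]
wrist_force: [0.2, 0.1, 0.3]
width: 0.879
```

play_rows:
  motion:
    - [0,0,-0.04,0,75]
    - [0,0,-0.04,0,75]
    - [0,0,0,-0.025,75]
    - [0,0,0,-0.025,75]
    - [0,0,0,-0.025,75]

```text
time: 14.78
tool_pos: [0.4229, 0.0511, 0.152]
tcp_rot: [3.067, 0.679, 0.001]
wrist_force: [-0.2, -0.3, 0.5]
width: 0.877
```

play_rows:
  motion:
    - [0,0,0,-0.025,75]
    - [0,0,0,-0.025,75]
    - [0,0,0,-0.025,75]
    - [0,0,0,-0.025,75]
    - [0,0,0,-0.025,75]

```text
time: 15.4
tool_pos: [0.4228, 0.0511, 0.1517]
tcp_rot: [-2.574, -1.802, 0.0]
wrist_force: [-0.0, -0.2, -1.8]
width: 0.877
```

play_rows:
  motion:
    - [0,0,0,-0.025,70]
    - [0,0,0,-0.025,70]
    - [0,0,0,0,70]
    - [0,0,0,0,70]

```text
time: 15.9
tool_pos: [0.4228, 0.0511, 0.1517]
tcp_rot: [2.269, 2.173, -0.0]
wrist_force: [-0.3, 0.5, -0.2]
width: 0.816
```

```bash
python3 y.py w5.png .044; python3 -c "
from h import *
delta(423,51,12,-2.1)"
```

```text
(284, 315, 55, 57) ((452.2548828125, -98.27705383300781), (79.94120788574219, 56.75603103637695), 85.17543029785156)
(256, 166, 45, 74) ((424.0155029296875, 54.873687744140625), (62.50959014892578, 35.17801284790039), 88.71913146972656)
pos [422.8  51.1 151.8] ang -2.43 w 69.8 t 15.95 -> shift mm [-1.000e-01  2.000e-01  1.398e+02] turn rev -0.0009
```

View pics/w5.png

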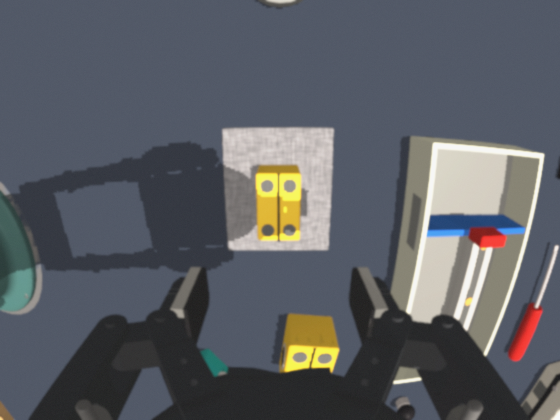

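The bracket stands upright on the pad at (278,203), and its width lies along the jaws. I'll take it across its sides.

play_rows:
  motion:
    - [0.0007,0.0005,0.04,0,70]
    - [0,0,0.04,0,70]
    - [0,0,0.035,0,70]
    - [0,0,0.017,0,70]
    - [0,0,0.005,0,70]

```text
time: 16.58
tool_pos: [0.4222, 0.0517, 0.0135]
tcp_rot: [-2.266, -2.173, 0.003]
wrist_force: [0.8, 1.3, -0.1]
width: 0.815
```

play_rows:
  motion:
    - [0,0,0,0,70]
    - [0,0,0,0,28]
    - [0,0,0,0,28]
    - [0,0,0,0,28]
    - [0,0,0,0,28]
  squeeze: 50

```text
time: 17.2
tool_pos: [0.4246, 0.0518, 0.0159]
tcp_rot: [2.265, 2.175, 0.003]
wrist_force: [-0.3, 0.5, 6.6]
width: 0.416
```

play_rows:
  motion:
    - [0,0,0,0,28]
    - [0,0,-0.01,0,28]
    - [0,0,-0.04,0,28]
    - [0,0,-0.05,0,28]
    - [0,0,-0.03,0,28]

```text
time: 17.82
tool_pos: [0.4241, 0.0518, 0.1475]
tcp_rot: [2.264, 2.175, 0.003]
wrist_force: [0.5, -0.4, -1.3]
width: 0.413
```

```bash
python3 y.py w6.png .16; python3 -c "
from h import *
delta(614,58,13,-2.1)"
```

```text
(236, 219, 90, 153) ((425.3515930175781, 41.31745147705078), (44.147830963134766, 93.15145874023438), 2.693115711212158)
pos [426.5  52.  151. ] ang -2.31 w 35.1 t 17.88 -> shift mm [ 13.5 186.  139.6] turn rev -0.0006
```

play_rows:
  motion:
    - [0.0027,0.027,0,0,28]
    - [0.0028,0.042,0,0,28]
    - [0.0028,0.047,0,0,28]
    - [0.0028,0.042,0,0,28]
    - [0.0027,0.028,0,-0.0005,28]

```text
time: 18.5
tool_pos: [0.6109, 0.058, 0.1436]
tcp_rot: [-2.262, -2.179, 0.002]
wrist_force: [-0.6, -0.5, -1.1]
width: 0.417
```

play_rows:
  motion:
    - [0,0,0,0,28]
    - [0,0,0,0,28]
    - [0,0,0,0,28]

```text
time: 18.88
tool_pos: [0.6084, 0.058, 0.1443]
tcp_rot: [-2.262, -2.179, 0.002]
wrist_force: [-1.0, -1.1, -1.8]
width: 0.414
```

```bash
python3 -c "
from h import *
delta(614.1,58.5,17,-2.1); shot('top','top2.png'); a=shot('wrist','w7.png')
b=cv2.imread('pics/top2.png')[150:225,235:360]
i=camera_info('wrist')
cv2.imwrite('pics/c7.png',np.hstack([cv2.resize(b,(375,420)) if 0 else cv2.copyMakeBorder(cv2.resize(b,None,fx=2,fy=2),0,270,0,0,0),a[:,:,::-1]]))"
```

```text
pos [608.4  58.  144.3] ang -2.13 w 35.3 t 18.88 -> shift mm [  0.7   5.9 127.3] turn rev -0.0001
```

View pics/c7.png

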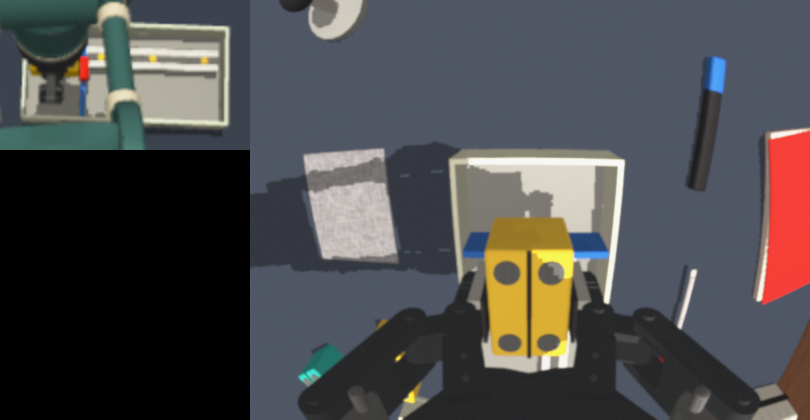

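The left crop (top view) is mostly hidden by the arm. The wrist view shows the end-wall rim at rows 158–165, the blue divider at rows 234–258 and the held bracket in line with the tray. I'll cast these onto their heights.

Run:
```python
from h import *
i=camera_info('wrist'); f=lambda u,v,z:(onz('wrist',u,v,z,i)*1000).round(1)
a=cv2.imread('pics/w7.png')
for u in (230,340): print(u,[(v,a[v].tolist()[u]) for v in range(144,176,2)],[(v,a[v].tolist()[u]) for v in range(226,268,3)])
for u,v in [(214,158),(374,158),(214,165),(374,165)]: print('rim',f(u,v,.05))
for u,v in [(225,258),(350,258),(225,234),(350,234)]: print('div z48/z5',f(u,v,.048),f(u,v,.005))
print('side wall rim left/right', f(201,158,.05),f(374,158,.05), f(362,200,.05),f(209,200,.05))
```

```text
230 [(144, [101, 87, 80]), (146, [101, 88, 81]), (148, [97, 95, 92]), (150, [113, 128, 131]), (152, [119, 136, 138]), (154, [118, 136, 138]), (156, [125, 143, 146]), (158, [218, 236, 239]), (160, [246, 247, 247]), (162, [245, 247, 247]), (164, [224, 237, 239]), (166, [199, 213, 217]), (168, [172, 184, 190]), (170, [122, 129, 132]), (172, [116, 123, 126]), (174, [116, 124, 128])] [(226, [113, 120, 124]), (229, [113, 120, 124]), (232, [112, 86, 76]), (235, [111, 66, 37]), (238, [111, 65, 33]), (241, [112, 67, 35]), (244, [112, 66, 36]), (247, [112, 65, 35]), (250, [119, 70, 37]), (253, [162, 93, 47]), (256, [160, 95, 55]), (259, [119, 116, 116]), (262, [101, 108, 111]), (265, [101, 107, 111])]
340 [(144, [101, 86, 79]), (146, [99, 86, 79]), (148, [100, 88, 83]), (150, [106, 114, 115]), (152, [118, 135, 138]), (154, [117, 135, 138]), (156, [117, 135, 138]), (158, [167, 193, 195]), (160, [243, 247, 247]), (162, [246, 247, 247]), (164, [238, 245, 246]), (166, [207, 219, 223]), (168, [203, 215, 220]), (170, [203, 216, 221]), (172, [203, 217, 221]), (174, [202, 215, 220])] [(226, [183, 195, 201]), (229, [182, 193, 199]), (232, [149, 139, 134]), (235, [115, 69, 37]), (238, [115, 70, 37]), (241, [114, 68, 35]), (244, [114, 68, 35]), (247, [113, 68, 38]), (250, [134, 79, 39]), (253, [240, 151, 70]), (256, [243, 157, 75]), (259, [171, 150, 142]), (262, [112, 120, 123]), (265, [111, 117, 121])]
rim [563.4 104.   50. ]
rim [684.1 100.3  50. ]
rim [563.   98.6  50. ]
rim [684.3  94.9  50. ]
div z48/z5 [563.9  19.7  48. ] [555.1  -2.3   5. ]
div z48/z5 [668.7  15.7  48. ] [678.7  -7.1   5. ]
div z48/z5 [566.2  41.5  48. ] [557.7  23.4   5. ]
div z48/z5 [667.6  37.8  48. ] [677.3  19.    5. ]
side wall rim left/right [553.4 104.6  50. ] [684.1 100.3  50. ] [675.7  67.1  50. ] [556.5  71.3  50. ]
```

play_rows:
  motion:
    - [0.0014,0.0057,0.03,0,28]
    - [0,0,0.03,0,28]
    - [0,0,0.025,0,28]
    - [0,0,0.015,0,28]
    - [0,0,0,0,28]

```text
time: 19.6
tool_pos: [0.6143, 0.0592, 0.0437]
tcp_rot: [-2.261, -2.178, 0.003]
wrist_force: [-0.5, 0.9, -1.2]
width: 0.412
```

play_rows:
  motion:
    - [0,0,0.01,0,28]
    - [0,0,0.004,0,28]
    - [0,0,0.002,0,28]
    - [0,0,0,0,28]

```text
time: 20.1
tool_pos: [0.6157, 0.0592, 0.0289]
tcp_rot: [2.262, 2.18, 0.0]
wrist_force: [-0.1, 0.1, -0.8]
width: 0.411
```

```bash
python3 -c "
from h import *
delta(614.1,59.2,17,-2.1); print(read_state()['wrist_force'])"
```

```text
pos [615.7  59.2  28.9] ang -2.14 w 35.1 t 20.1 -> shift mm [-0.1 -1.6 11.9] turn rev -0.0001
[-0.08665506  0.13766    -0.8304368 ]
```

play_rows:
  motion:
    - [0,0,0.004,0,28]
    - [0,0,0.003,0,28]
    - [0,0,0.0015,0,28]
    - [0,0,0,0,28]

```text
time: 20.6
tool_pos: [0.6154, 0.0592, 0.02]
tcp_rot: [-2.262, -2.179, 0.001]
wrist_force: [0.9, 0.3, -2.5]
width: 0.416
```

play_rows:
  motion:
    - [0,0,0.001,0,28]
    - [0,0,0.001,0,28]
    - [0,0,0,0,28]

```text
time: 20.98
tool_pos: [0.6155, 0.0592, 0.0182]
tcp_rot: [-2.262, -2.179, 0.0]
wrist_force: [0.6, 0.3, -1.7]
width: 0.41
```

play_rows:
  motion:
    - [0,0,0.001,0,28]
    - [0,0,0.001,0,28]
    - [0,0,0,0,28]

```text
time: 21.35
tool_pos: [0.6154, 0.0592, 0.0161]
tcp_rot: [-2.262, -2.179, 0.0]
wrist_force: [1.0, -0.1, -1.9]
width: 0.412
```

play_rows:
  motion:
    - [0,0,0.001,0,28]
    - [0,0,0.0005,0,28]
    - [0,0,0,0,28]

```text
time: 21.72
tool_pos: [0.6156, 0.0592, 0.016]
tcp_rot: [2.262, 2.18, -0.0]
wrist_force: [-2.9, -0.2, 5.6]
width: 0.414
```

It is on the floor, so I'll release and retreat.

play_rows:
  motion:
    - [0,0,0,0,42]
    - [0,0,0,0,55]
    - [0,0,0,0,55]
    - [0,0,-0.02,0,55]
    - [0,0,-0.04,0,55]

```text
time: 22.35
tool_pos: [0.6139, 0.0591, 0.0743]
tcp_rot: [-2.261, -2.178, 0.005]
wrist_force: [1.9, -0.9, 0.1]
width: 0.644
```

play_rows:
  motion:
    - [0,0,-0.05,0,55]
    - [0,0,-0.05,0,55]
    - [0,-0.03,-0.03,0,55]
    - [0,-0.05,0,0,55]
    - [0,-0.05,0,0,55]

```text
time: 22.98
tool_pos: [0.4852, 0.0642, 0.2071]
tcp_rot: [2.261, 2.178, 0.004]
wrist_force: [-0.7, 0.0, 0.4]
width: 0.645
```

play_rows:
  motion:
    - [0.03,-0.03,0,0,55]
    - [0.05,0,0,0,55]
    - [0.05,0,0,0,55]
    - [0.04,0,0,0,55]
    - [0,0,0,0,55]

```text
time: 23.6
tool_pos: [0.4622, 0.2375, 0.2064]
tcp_rot: [2.258, 2.184, 0.004]
wrist_force: [-0.2, -0.4, 0.1]
width: 0.64
```

```bash
python3 -c "
from h import *
delta(614.1,59.2,17,-2.1); shot('top','top3.png');shot('side','side3.png')
a=cv2.imread('pics/top3.png');b=cv2.imread('pics/side3.png')
cv2.imwrite('pics/fin.png',np.vstack([np.hstack([cv2.resize(a[150:225,235:360],(400,240)),cv2.resize(b[185:285,255:355],(400,240))]),np.hstack([cv2.resize(a,(400,300)),cv2.resize(b,(400,300))])]))"
```

```text
pos [462.2 237.5 206.4] ang -1.93 w 54.7 t 23.6 -> shift mm [-173.4  157.5  189.4] turn rev 0.0005
```

View pics/fin.png

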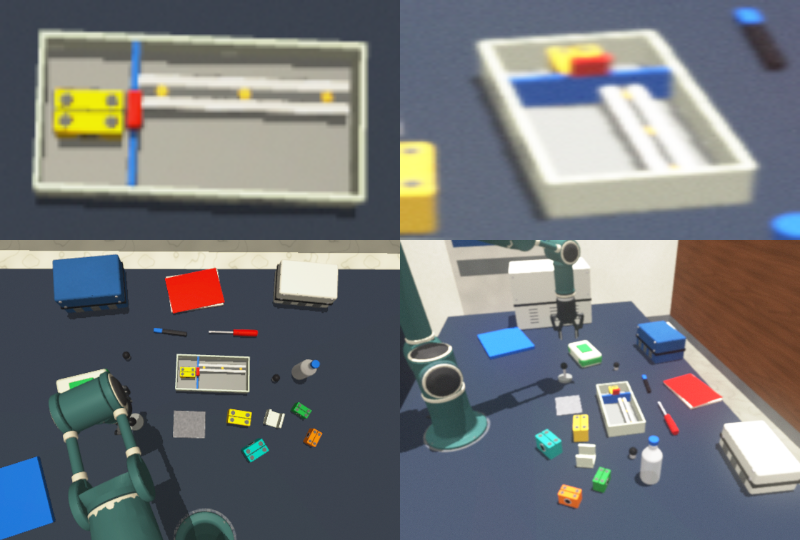

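The final view shows the bracket flat and in line in the short bay, at (89,112) in the crop. The rail lies flat in the long bay, everything else is in place, and the gripper is clear at z = 0.206 m.

```bash
python3 -c "
from workcell import *
print(finish_job())"
```

```text
the job is handed in; nothing more can be done
None
```

The job is done and handed in at about 24 s of the 59 s allowed.

- **Divider:** I pinched the tab and slid the divider about 45 mm, so the short bay is now about 70 mm long. It pushed the rail along its bay, and the rail still lies flat.
- **Bracket:** I lifted the small yellow bracket from the cradle by its ends and stood it upright on the pad. I let go, took it again across its sides and lowered it to the short bay's floor in roughly 1 mm steps. The wrist force changed by about 7 N at contact, and then I released it.

**Last checks:** The final top and side views show the bracket on the bay floor in line with the tray, and nothing else visibly moved. The arm stands over part of the pack and the stand in the last top view, but both looked in place in the side view.

**Disagreement:** The wrist and top cameras differed by about 3 mm on where the tray's end wall is. I aimed between the two, which is within the roughly 6 mm of free length at each end of the bracket.

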